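Clamp a steel cup in the laser-marking fixture

ROBOT

A 6-joint arm with a two-finger parallel gripper is mounted at the origin on the work surface. World frame = base frame: x ahead of the robot, y to its left, z up, the work surface at z = 0. Lengths are in m, angles in rad, forces in N, time in s.
With the tool pointing down it reaches from about 0.375 to 0.9 m from the base axis. Payload 3.1 kg.
Tool frame: the origin (TCP) lies on the front face of the gripper's body, between the roots of the fingers; the fingertips stand 70 mm ahead of it and the grasp point (between the pads) lies 51 mm ahead of it; z points along the fingers, y is the line along which they close (so a half turn about z gives the same grasp; the last joint's range is limited). The gripper opens to 87 mm and grips with 3 to 60 N. Pads are 19 mm wide; open, the fingers measure 117 mm over their backs; the gripper's body (75 mm by 190 mm) begins 51 mm behind the grasp point.
Start: joints at [-1.458, 0.527, 1.433, -0, 1.181, -0.178], TCP at [0.179, -0.599, 0.292] pointing down, gripper open.
Joint ranges: [-3.08, 3.08], [-0.75, 2.2], [0.22, 2.44], [-1.43, 4.57], [0, 2.65], [-2.85, 2.85]. Speed limits (rad/s): [2.79, 2.79, 3.14, 3.14, 3.14, 3.14].

INTERFACE

Orientations are given as a unit quaternion [x, y, z, w].
In Python, from rig import robot, cams, ticket gives the robot as it stands. The module is installed in compiled form; this text tells all that it offers.
- The arm moves only by the shell command python3 -m crank 'ROWS' [FORCE]. ROWS is JSON, a list of rows, each a list of 7 numbers: the shift along the tool's x, y, z in cm, then the turn, a rotation vector about the tool's x, y, z in rad, then the closure, from 0 (fully open) to 1 (shut). A call has 1 to 5 rows; each row shifts and turns the commanded pose from where the row before left it, along the tool's axes as they then stand; what a row does not reach is not made up. A row lasts 1/8 s, in which the tool goes at most 62.5 mm and 10.7 degrees, less where a joint would pass 70% of its speed; a pose out of reach is approached as far as the arm can. A call is refused whole if a number of a shift passes 6.25 or a number of a turn 0.188, either way. A call with a gripper value outside its range is refused whole. The fingers move at their own pace and stop on an object; FORCE is the grip in N (left out, the last holds). Time passes only in rows, so rows that do not move let the fingers close. It gives the time, the measured TCP pose, the force, the opening and the grip force at its end, in the units of the state.
- robot.get_obs(): the state, without advancing time (a new reading comes with each control period).
- cams.camera(name): name is "side" or "top"; returns the picture (420x560x3 uint8, red, green, blue); there is no depth.
- cams.camera_info(name): a dict with "intrinsics" (3x3 intrinsics, pixels), "dist" ([k1, k2, p1, p2, k3] as OpenCV has them; the pictures are not rectified), "pose" (4x4, takes a point from camera to world coordinates). Camera axes: x right, y down, z forward; pixel columns grow to the right and rows downward; lengths in m; the calibration is good to about 2 mm. A picture is of the moment at which its call begins. camera_info takes no time and is no camera call.
- ticket.hand_in(): hands the job in; it is judged then, once.
The state is a dict: "time": time; "q": joint angles; "joint_velocities": joint speeds; "joint_torque": joint torques, N m; "position": TCP position; "tool_rot": TCP orientation; "ft_force": force on the tool from outside, world axes, zero at the start; "moment": the same for the moment, N m; "grip_width": finger opening in m; "grip_force": force on a finger pad.
Only numpy, scipy, OpenCV 4.12 (cv2) and the standard library are available. Lean on these libraries where they do the work, as an engineer would, in place of code of your own. Each camera call takes 0.05 s, during which the arm holds its last target. There are 200 camera calls.

TASK

Clamp the steel cup that lies in the V-nest of the marking fixture, without grasping or lifting anything. Push the swing strap round with the back (outside) of a finger until it rests against its stop, over the cup, then press the cam lever at its pivot fully down with the fingertips so that the rubber pad holds the cup. Leave the cup lying in its nest, disturb nothing else, and move clear at the end.

Things in the scene. Friction and masses are not known exactly. Their poses are not given: they have to be found in the camera images.
- fixture: Perforated aluminium plate, 270 (x) x 300 (y) x 12 mm, fixed to the table, with a grey V-nest and a steel clamp post; origin under the plate's centre, z up. The nest is centred at x = 12, y = 0 mm, nowhere higher than 50 mm. The clamp post stands at x = 0, y = -85 mm. A stop pin 10 mm thick, 115 mm high, stands at x = 16, y = -56 mm. The strap when fully over the cup points along the fixture's +y.
- cup: Plain stainless steel cup lying loose in the V-nest, 60 mm diameter, 85 mm long, 120 g; origin at its centre, on its axis, 56 mm above the table; x runs along its axis (parallel to the fixture's x). Its top line is 86 mm above the table.
- pivot (a point): Point on the vertical axis of the clamp post about which the strap swings, at half the strap's height (111 mm above the table).
- strap_point (a point): Point on the strap's centre line, 110 mm out from the pivot, at half its height. The strap is a level steel bar, 20 mm wide and 22 mm tall (100 to 122 mm above the table with the lever up), reaching from 23 mm behind to 132 mm beyond the pivot axis; 85 mm out it carries a rubber pad below.
- strap (a joint): Swing of the strap about the post, rad: 0 parked (pointing to the fixture's -x side), grows clockwise seen from above, 1.31 at the stop, over the cup. Stays where it is left; about 1 to 2 N at the strap's outer part moves it.
- lever_hinge (a point): Axis of the cam lever, on the post's axis above the strap, 142 mm above the table; the axis is level and square to the strap. The hinge turns with the strap.
- lever_ball (a point): Centre of the black ball (20 mm diameter) at the end of the cam lever, 90 mm from the lever's axis. The lever is a 10 mm thick rod that leans upwards, away from the strap (on the other side of the post); pressed, the ball comes down in an upright arc in the strap's plane until the rod lies level, pointing straight away from the strap.
- lever (a joint): Cam lever angle, rad: 0 fully up (62 degrees above level), grows as it is pressed, 1.08 at its end stop (level). Stays where it is left; about 4 to 9 N at the ball moves it. It draws the strap down by up to 6.5 mm (6 mm per rad), which presses the pad on the cup.
- pad: Rubber pad under the strap, 18 mm diameter, its underside 90 mm above the table with the lever up, i.e. 4 mm above the cup; it is sprung. Origin on the post axis at table level, so use the strap's points to find it.
- cup_plate: Bystander: steel cup standing on the fixture plate, 60 mm diameter, 85 mm high; origin at the centre of its underside.
- driver: Bystander: screwdriver with black handle lying on the fixture plate, about 150 mm long along its x; origin under its middle.
- cup_b: Bystander: steel cup standing on the table, 60 mm diameter, 85 mm high; origin at the centre of its underside.
- cup_c: Bystander: a second such cup on the table.
- spray: Bystander: white bottle standing on the table, 54 mm diameter, 130 mm high; origin at the centre of its underside.
- gauge: Bystander: upright aluminium gauge block, 40 x 40 x 70 mm high, on the table; origin at the centre of its underside.
Things that resemble listed ones, but are neither listed nor needed, are in the scene too. Leave any green or turquoise look-alike of the cup alone.

How it is judged:
On the way, in this order (a step that is already met when the one before it is completed fails the run):
1. the strap is swung over the cup to its stop while the lever is still up (value of joint strap above 1.25 rad and value of joint lever below 0.5 rad), for 0.2 s.
2. the cam lever is pressed fully down with the strap over the cup (value of joint lever above 1 rad and value of joint strap above 1.23 rad), for 0.2 s.
At the end, for the whole second after the job is handed in: strap at its stop over the cup (within 0.08 rad), lever down (within 0.08 rad of its end stop), pad pressing on the cup with more than 3 N, cup still in its nest (moved less than 8 mm) and everything at rest (all of step 2 and contact force between pad and cup above 3 N and distance of cup from where it was at the start of the episode below 0.008 m and linear speed of cup below 0.02 m/s and velocity of joint each of strap, lever below 0.05 rad/s); the robot touches nothing.
It fails at once if the nested cup is lifted or shifted by more than 12 mm (distance of cup from where it was at the start of the episode above 0.012 m).
It fails at once if a bystander is lifted, moved by more than 20 mm or knocked over (distance of any of cup_plate, driver, cup_b, cup_c, spray, gauge from where it was at the start of the episode above 0.02 m or angle between any of cup_plate, cup_b, cup_c, spray, gauge's own z axis and vertical above 0.5 rad).
It also fails if it takes over 46 s, if anything falls off the work surface, if the arm or the gripper's body presses on something with over 40 N, if the wrist force passes 120 N, or if a joint passes its speed limit or range.

## Working session

There is one attempt and no reset: what is moved stays moved. The work goes in short steps, Python scripts to look and compute and a shell command to move; the robot and the scene stay as the last step left them, time stands still between calls to the robot, and variables do not carry over. Pictures are saved under pics/ and viewed, at most 10 in all, crops included, and the job is handed in when it is done.

```bash
mkdir -p pics; python3 - <<'E'
from rig import robot,cams
import cv2
for n in("top","side"):
    cv2.imwrite(f"pics/{n}0.png",cv2.cvtColor(cams.camera(n),cv2.COLOR_RGB2BGR))
    i=cams.camera_info(n);print(n,i)
o=robot.get_obs();print(o["time"],o["position"],o["tool_rot"])
E
```

```text
top {'intrinsics': array([[420.60647357,   0.        , 278.31684601],
       [  0.        , 420.60647357, 209.73275463],
       [  0.        ,   0.        ,   1.        ]]), 'dist': array([-0.03911123,  0.        ,  0.        ,  0.        ,  0.        ]), 'pose': array([[ 0.00579892, -0.9971193 ,  0.07562724,  0.48729652],
       [-0.99963968, -0.00379818,  0.0265724 , -0.0182337 ],
       [-0.02620861, -0.07575408, -0.99678204,  1.37207021],
       [ 0.        ,  0.        ,  0.        ,  1.        ]])}
side {'intrinsics': array([[503.16447491,   0.        , 275.60260665],
       [  0.        , 503.16447491, 208.52581871],
       [  0.        ,   0.        ,   1.        ]]), 'dist': array([-3.32810336e-05,  0.00000000e+00,  0.00000000e+00,  0.00000000e+00,
        0.00000000e+00]), 'pose': array([[-0.9904958 , -0.103189  ,  0.09094014,  0.46690071],
       [-0.13570037,  0.62528225, -0.76850993,  1.00815843],
       [ 0.02243851, -0.77354647, -0.63334223,  0.96900554],
       [ 0.        ,  0.        ,  0.        ,  1.        ]])}
0.1 [ 0.1791612  -0.59820725  0.29134415] [ 9.89448348e-01  1.44882530e-01  3.60934240e-05 -1.00880317e-03]
```

View pics/top0.png

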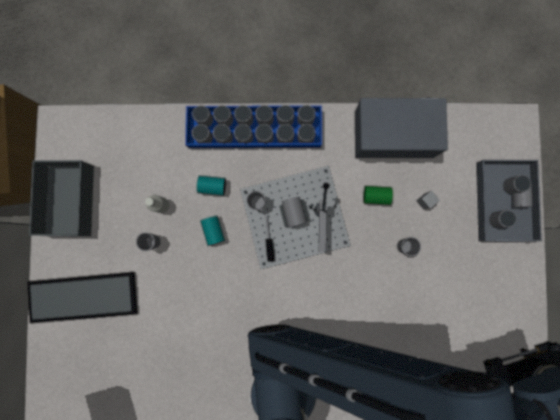

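View pics/side0.png

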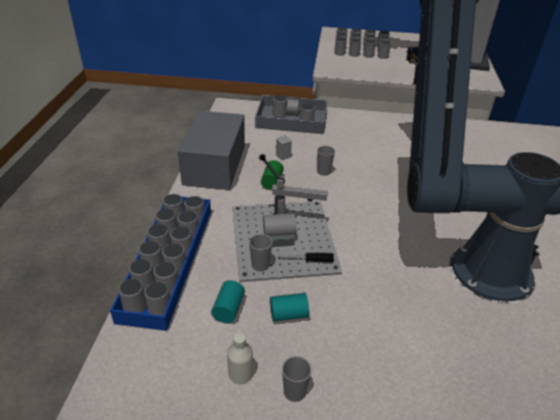

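The top view shows the fixture at (240–350, 167–268). The nested steel cup is at (293,212), the strap runs from (325,207) down to (326,252), and the lever ball is at (326,186). The side view shows the ball at about (263,157) and the strap end at (326,194). The turquoise cups at (211,185) and (212,230) and the green one at (378,195) are look-alikes. The cup in the grey nest beside the post is the one meant, and I'll confirm it in an enlarged crop.

```bash
python3 - <<'E'
import cv2
a=cv2.imread("pics/top0.png")[155:280,230:360]
b=cv2.imread("pics/side0.png")[145:290,220:350]
a=cv2.resize(a,None,fx=4.6,fy=4.6,interpolation=cv2.INTER_CUBIC);cv2.imwrite("pics/topc.png",a)
cv2.imwrite("pics/sidec.png",cv2.resize(b,None,fx=4,fy=4,interpolation=cv2.INTER_CUBIC))
E
```

```text
(no output)
```

View pics/topc.png

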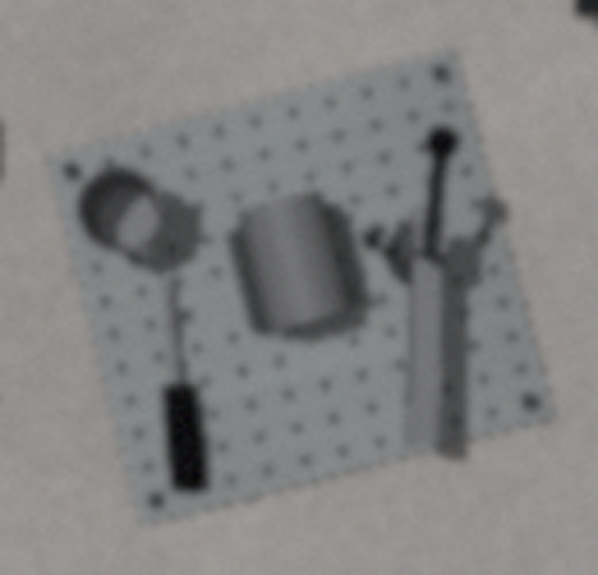

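View pics/sidec.png

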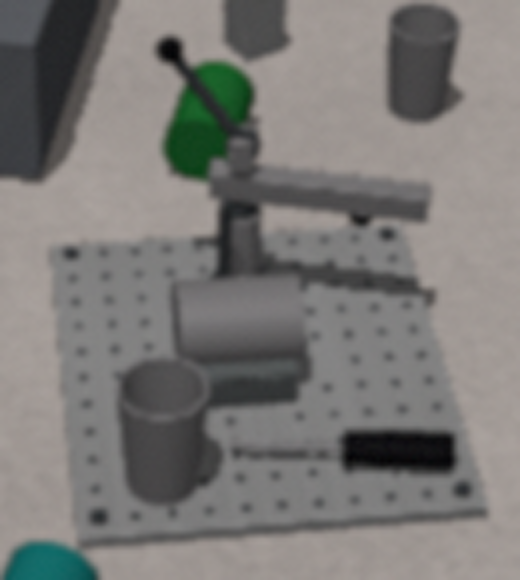

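The top crop confirms it: the steel cup lies in the grey nest at crop (300,265), next to the post and stop pin. The strap ends at (424,445) and the ball is at (442,141). The side crop agrees, with the ball at (169,48), the strap end at (430,200), and the green cup standing outside the plate. Now I'll fit the fixture pose.

```bash
cat > h.py <<'E'
import numpy as np,cv2
from rig import cams,robot
from scipy.optimize import least_squares
from scipy.spatial.transform import Rotation as R
def proj(n,P):
    i=cams.camera_info(n);T=np.linalg.inv(i["pose"])
    return cv2.projectPoints(np.array(P,float),cv2.Rodrigues(T[:3,:3])[0],T[:3,3],i["intrinsics"],i["dist"])[0][:,0]
def w(p,P): # fixture->world
    P=np.array(P,float);c,s=np.cos(p[2]),np.sin(p[2]);Q=P.copy()
    Q[:,0]=p[0]+c*P[:,0]-s*P[:,1];Q[:,1]=p[1]+s*P[:,0]+c*P[:,1];return Q
def sd(a): t=np.pi/2+1.31-a;return np.array([np.cos(t),np.sin(t)])
piv=np.array([0,-.085])
E
python3 - <<'E'
from h import *
ct=lambda q:(np.array(q)+.5)/4.6-.5+[230,155]
cs=lambda q:(np.array(q)+.5)/4-.5+[220,145]
d=sd(0);ball=[*(piv-d*.0423),.2215];e=[*(piv+d*.132),.122]
C=[(.135,.15,.012),(.135,-.15,.012),(-.135,-.15,.012),(-.135,.15,.012)]
mt=ct([(45,158),(452,50),(555,418),(143,525),(442,141),(422,447)])
# side: near-left is +x+y
ms=cs([(80,545),(50,248),(402,228),(487,513),(169,48)])
def f(p):
    return np.r_[(proj("top",w(p,C+[ball,e]))-mt).ravel(),(proj("side",w(p,C+[ball]))-ms).ravel()]
s=least_squares(f,[.48,-.05,.25],loss="soft_l1");print(s.x,np.round(f(s.x).reshape(-1,2),1))
p=s.x;np.save("p.npy",p)
for n,l in dict(pivot=[*piv,.111],cup=[.012,0,.056],pin=[.016,-.056,.1],sp0=[*(piv+sd(0)*.11),.111],sp1=[*(piv+sd(1.31)*.11),.111],ball0=ball,ball1=[*(piv-sd(1.31)*.0423),.2215],ballend=[*(piv-sd(1.31)*.09),.142]).items():print(n,np.round(w(p,[l])[0],4))
o=robot.get_obs();print(R.from_quat(o["tool_rot"]).as_matrix().round(3))
E
```

```text
[ 0.56771662 -0.03247548  0.26344597] [[-0.6 -0.3]
 [-0.2 -0.4]
 [-0.5 -0.1]
 [-1.1  0.5]
 [-1.1  3.8]
 [ 0.7  0.1]
 [-1.2 -1. ]
 [-0.7 -0.4]
 [-0.6 -0.9]
 [ 0.3 -1.1]
 [ 3.3 -0.5]]
pivot [ 0.5899 -0.1145  0.111 ]
cup [ 0.5793 -0.0294  0.056 ]
pin [ 0.5977 -0.0824  0.1   ]
sp0 [ 0.4799 -0.1148  0.111 ]
sp1 [ 0.5612 -0.0083  0.111 ]
ball0 [ 0.6322 -0.1144  0.2215]
ball1 [ 0.6009 -0.1554  0.2215]
ballend [ 0.6133 -0.2014  0.142 ]
[[ 0.958  0.287 -0.   ]
 [ 0.287 -0.958  0.002]
 [ 0.    -0.002 -1.   ]]
```

The plate corners fit to about 1 px. The ball sits roughly 9 mm further out than modelled, so I'll look at it again before pressing. I'm moving to the -y side of the parked strap with the gripper closed.

```bash
python3 -m crank '[[4.1,-3.3,0,0,0,0,1],[4.1,-3.3,0,0,0,0,1],[4.1,-3.3,0,0,0,0,1],[4.1,-3.3,0,0,0,0,1],[4.1,-3.3,0,0,0,0,1]]' 10 && python3 -m crank '[[4.1,-3.3,0,0,0,0,1],[4.1,-3.3,0,0,0,0,1],[4.1,-3.3,0,0,0,0,1],[4.1,-3.3,0,0,0,0,1],[4.0,-3.2,0,0,0,0,1]]' && python3 -m crank '[[0,0,0,0,0,0.15,1],[0,0,0,0,0,0.14,1],[0,0,0,0,0,0,1],[0,0,0,0,0,0,1]]'
python3 - <<'E'
from h import *
o=robot.get_obs();print(R.from_quat(o["tool_rot"]).as_matrix().round(3))
E
```

```text
time: 0.72
position: [0.329, -0.3802, 0.292]
tool_rot: [0.989, 0.145, 0.0, -0.0]
ft_force: [0.6, -0.0, 0.4]
grip_width: 0.0447
grip_force: 0.0
time: 1.35
position: [0.4774, -0.1646, 0.292]
tool_rot: [0.989, 0.145, -0.0, -0.0]
ft_force: [0.5, -0.7, -0.1]
grip_width: 0.0018
grip_force: 0.0
time: 1.85
position: [0.4765, -0.1663, 0.2921]
tool_rot: [1.0, 0.001, -0.0, -0.0]
ft_force: [0.1, -0.2, 0.1]
grip_width: 0.0006
grip_force: 0.0
[[ 1.     0.003 -0.   ]
 [ 0.003 -1.     0.   ]
 [-0.    -0.    -1.   ]]
```

```bash
python3 -m crank '[[0,0,4,0,0,0,1],[0,0,4,0,0,0,1],[0,0,3.6,0,0,0,1],[0,-1.2,0,0,0,0,1],[0,-1,0,0,0,0,1]]' && python3 -m crank '[[-0.19,-1.14,0,0,0,0.1,1],[-0.19,-1.14,0,0,0,0.1,1],[-0.19,-1.14,0,0,0,0.1,1],[-0.19,-1.14,0,0,0,0.1,1],[0,0,0,0,0,0,1]]'
python3 - <<'E'
from h import *
cv2.imwrite("pics/s1.png",cv2.resize(cv2.cvtColor(cams.camera("side"),cv2.COLOR_RGB2BGR)[120:290,200:370],None,fx=3.5,fy=3.5,interpolation=cv2.INTER_CUBIC))
E
```

```text
time: 2.48
position: [0.477, -0.1438, 0.177]
tool_rot: [1.0, 0.001, 0.0, 0.0]
ft_force: [0.2, 0.5, 0.1]
grip_width: 0.0005
grip_force: 0.0
time: 3.1
position: [0.4766, -0.0975, 0.178]
tool_rot: [0.98, -0.197, 0.002, 0.0]
ft_force: [-0.4, 0.3, -0.2]
grip_width: 0.0003
grip_force: 0.0
```

View pics/s1.png

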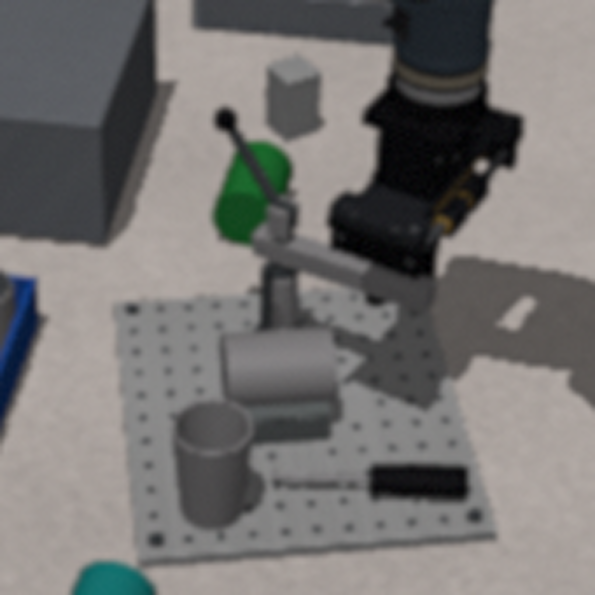

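The strap (tip at crop (425,290)) is turning with the finger, the lever is still up with its ball at (226,120), and nothing else has moved. I'll keep pushing.

```bash
python3 -m crank '[[-0.19,-1.14,0,0,0,0.1,1],[-0.19,-1.14,0,0,0,0.1,1],[-0.19,-1.14,0,0,0,0.1,1],[-0.19,-1.14,0,0,0,0.1,1],[-0.19,-1.14,0,0,0,0.1,1]]' && python3 -m crank '[[-0.19,-1.14,0,0,0,0.1,1],[-0.19,-1.14,0,0,0,0.1,1],[-0.19,-1.14,0,0,0,0.1,1],[0,0,0,0,0,0,1]]' && python3 -m crank '[[-0.1,-0.6,0,0,0,0.05,1],[-0.1,-0.6,0,0,0,0.05,1],[0,0,0,0,0,0,1]]'
python3 - <<'E'
from h import *
p=np.load("p.npy");o=robot.get_obs();M=R.from_quat(o["tool_rot"]).as_matrix();print(M.round(3),o["position"].round(4) )
P=w(p,[[*piv,.111]])[0]
print("pivot in tool",M.T@(P-o["position"]))
E
```

```text
time: 3.78
position: [0.5004, -0.0467, 0.1772]
tool_rot: [0.9, -0.435, 0.001, 0.0]
ft_force: [-1.4, -1.4, -0.1]
grip_width: 0.0005
grip_force: 0.7
time: 4.28
position: [0.5264, -0.0232, 0.177]
tool_rot: [0.826, -0.563, 0.001, -0.0]
ft_force: [0.0, -0.5, -0.9]
grip_width: 0.0004
grip_force: 0.0
time: 4.65
position: [0.5363, -0.0175, 0.1766]
tool_rot: [0.797, -0.604, 0.0, -0.0]
ft_force: [-0.2, -0.4, 0.2]
grip_width: 0.0002
grip_force: 0.0
[[ 0.271 -0.963  0.001]
 [-0.963 -0.271 -0.   ]
 [ 0.    -0.001 -1.   ]] [ 0.5363 -0.0175  0.1766]
pivot in tool [ 0.10790856 -0.02527662  0.06563833]
```

```bash
for i in 1 2 ; do python3 -m crank '[[0,-0.2,0,0,0,0,1],[0,0,0,0,0,0,1]]' | egrep 'pos|force'; done
```

```text
position: [0.5379, -0.0169, 0.1763]
ft_force: [-1.2, -0.2, 0.8]
grip_force: 0.5
position: [0.5401, -0.0161, 0.1762]
ft_force: [-1.3, 1.1, -0.2]
grip_force: 0.4
```

```bash
for i in 1 2 3; do python3 -m crank '[[0,-0.15,0,0,0,0,1],[0,0,0,0,0,0,1]]' | egrep 'pos|force'; done
python3 - <<'E'
from h import *
cv2.imwrite("pics/t2.png",cv2.resize(cv2.cvtColor(cams.camera("top"),cv2.COLOR_RGB2BGR)[145:285,230:380],None,fx=4,fy=4,interpolation=cv2.INTER_CUBIC))
E
```

```text
position: [0.5414, -0.0157, 0.1762]
ft_force: [-0.8, 0.2, 0.5]
grip_force: 0.6
position: [0.5417, -0.0155, 0.1761]
ft_force: [-5.0, -1.6, 3.1]
grip_force: 2.6
position: [0.542, -0.0154, 0.1761]
ft_force: [-7.7, -3.4, 5.5]
grip_force: 4.1
```

Force rose to about 9 N without further travel, so the strap is at its stop. I'll back off, rise, and look.

```bash
python3 -m crank '[[0,1.5,0,0,0,0,1],[0,2,0,0,0,0,1],[0,0,-5,0,0,0,1],[0,0,-6,0,0,0,1],[0,0,-6,0,0,0,1]]' |egrep 'pos|force'
python3 - <<'E'
from h import *
a=cv2.cvtColor(cams.camera("top"),cv2.COLOR_RGB2BGR)[145:285,230:370]
b=cv2.cvtColor(cams.camera("side"),cv2.COLOR_RGB2BGR)[145:285,210:350]
cv2.imwrite("pics/t3.png",cv2.resize(np.hstack([a,b]),(800,400),interpolation=cv2.INTER_CUBIC))
E
```

```text
position: [0.5109, -0.0245, 0.3481]
ft_force: [0.4, -0.9, -0.4]
grip_force: 0.0
```

View pics/t3.png

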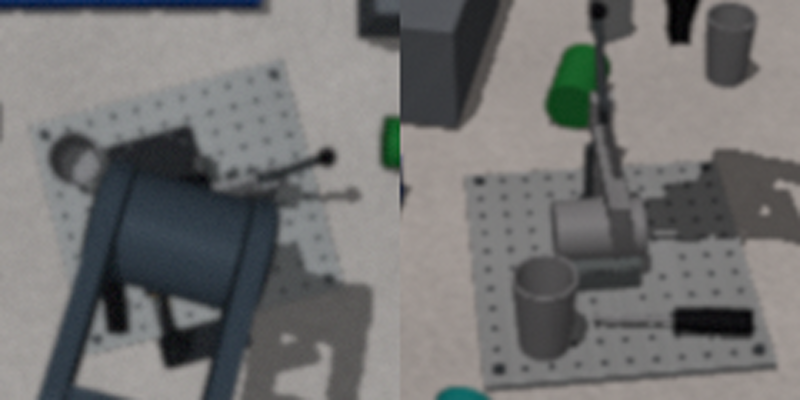

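The strap lies over the cup against the stop, and the cup is in its nest. The ball is at crop (326,157) in the top half and (598,12) in the side half, with the lever up. Next I'll triangulate the ball.

```bash
python3 - <<'E'
from h import *
k=400/140
mt=np.array([326.5,157.5])/k-.5+[230,145];ms=np.array([198.5,12.5])/k-.5+[210,145]
f=lambda X:np.r_[proj("top",[X])[0]-mt,proj("side",[X])[0]-ms]
s=least_squares(f,[.6,-.16,.22]);print("ball",s.x.round(4),s.fun.round(2))
p=np.load("p.npy");P=w(p,[[*piv,.142]])[0];d=s.x-P;print("rel pivot",d.round(4),np.hypot(*d[:2]),np.linalg.norm(d))
o=robot.get_obs();M=R.from_quat(o["tool_rot"]).as_matrix()
print("ball in tool",(M.T@(s.x-o["position"])).round(4),"hinge in tool",(M.T@(P-o["position"])).round(4))
E
```

```text
ball [ 0.6026 -0.1679  0.2142] [ 0.02  0.42 -0.41 -0.06]
rel pivot [ 0.0128 -0.0533  0.0722] 0.05483948397090566 0.09063152016571213
ball in tool [ 0.1598 -0.0443  0.1414] hinge in tool [ 0.1043 -0.0451  0.2131]
```

The measured lever length is 90.6 mm, which agrees with the description; the lever stands about 53° above level. I'm moving over the ball and then down close to it.

```bash
python3 -m crank '[[5,-1.4,0,0,0,0,1],[5.5,-1.5,0,0,0,0,1],[5.5,-1.5,0,0,0,0,1],[0,0,2.5,0,0,0,1],[0,0,2.5,0,0,0,1]]' |egrep 'pos|force'; python3 -m crank '[[0,0,0.6,0,0,0,1],[0,0,0.5,0,0,0,1],[0,0,0,0,0,0,1]]' |egrep 'pos|force'
```

```text
position: [0.5964, -0.1679, 0.2947]
ft_force: [-0.2, 1.1, 0.9]
grip_force: 0.7
position: [0.5997, -0.1717, 0.2894]
ft_force: [0.9, -8.6, 11.4]
grip_force: 5.6
```

```bash
python3 -m crank '[[0.5,0,0.4,0,0,0,1],[0.5,0,0.5,0,0,0,1],[0.5,0,0.6,0,0,0,1],[0.5,0,0.6,0,0,0,1]]' |egrep 'pos|force'; python3 -m crank '[[0.4,0,0.7,0,0,0,1],[0.4,0,0.7,0,0,0,1],[0.3,0,0.7,0,0,0,1],[0.2,0,0.8,0,0,0,1]]' |egrep 'pos|force'
```

```text
position: [0.6053, -0.1905, 0.2679]
ft_force: [2.1, -5.7, 7.3]
grip_force: 3.9
position: [0.6052, -0.1991, 0.2351]
ft_force: [0.8, -2.4, 3.8]
grip_force: 1.9
```

```bash
python3 -m crank '[[0.1,0,0.5,0,0,0,1],[0,0,0.4,0,0,0,1],[0,0,0.3,0,0,0,1]]' |egrep 'pos|force'; python3 -m crank '[[0,0,0.2,0,0,0,1],[0,0,0,0,0,0,1]]' |egrep 'pos|force';python3 -m crank '[[0,0,0.2,0,0,0,1],[0,0,0,0,0,0,1]]' |egrep 'pos|force'
```

```text
position: [0.6049, -0.1994, 0.2228]
ft_force: [0.7, -3.8, 3.8]
grip_force: 1.9
position: [0.605, -0.1994, 0.2213]
ft_force: [0.1, -3.2, 4.6]
grip_force: 2.0
position: [0.6053, -0.1995, 0.2207]
ft_force: [-1.7, -3.2, 9.5]
grip_force: 4.9
```

```bash
for i in 1 2; do python3 -m crank '[[0,0,0.2,0,0,0,1],[0,0,0,0,0,0,1]]' |egrep 'pos|ft_force'; done; python3 -m crank '[[0,0,0,0,0,0,1],[0,0,0,0,0,0,1]]' |egrep 'pos|ft_force'
```

```text
position: [0.6055, -0.1995, 0.2202]
ft_force: [-3.0, -2.0, 15.6]
position: [0.6059, -0.1995, 0.2197]
ft_force: [-3.2, -0.8, 22.0]
position: [0.6059, -0.1995, 0.2197]
ft_force: [-4.6, -0.2, 22.1]
```

The force now climbs steeply with no travel, so the lever is on its end stop. I'll lift straight off, move clear, and check.

```bash
python3 -m crank '[[0,0,-1,0,0,0,1],[0,0,-4,0,0,0,1],[0,0,-5,0,0,0,1],[4,4,-2,0,0,0,1],[4,4,0,0,0,0,1]]' |egrep 'pos|force'; python3 -m crank '[[4,4,0,0,0,0,1],[4,3,0,0,0,0,1],[4,0,0,0,0,0,1],[0,0,0,0,0,0,1],[0,0,0,0,0,0,1]]' |egrep 'time|pos|force'
python3 - <<'E'
from h import *
a=cv2.cvtColor(cams.camera("top"),cv2.COLOR_RGB2BGR)[145:285,230:370]
b=cv2.cvtColor(cams.camera("side"),cv2.COLOR_RGB2BGR)[145:285,210:350]
cv2.imwrite("pics/t4.png",cv2.resize(np.hstack([a,b]),(800,400),interpolation=cv2.INTER_CUBIC))
p=np.load("p.npy");k=400/140
E1=w(p,[[*(piv-sd(1.31)*.09),.142],[*(piv+sd(1.31)*.132),.1155]])
print((proj("top",E1)-[230,145])*k,(proj("side",E1)-[210,145])*k+[400,0])
E
```

```text
position: [0.5496, -0.2973, 0.3365]
ft_force: [-0.6, -0.5, -0.3]
grip_force: 0.0
time: 11.55
position: [0.514, -0.4307, 0.3336]
ft_force: [-0.8, 1.0, -0.4]
grip_force: 0.0
[[348.79631757 153.98794807]
 [140.15162843 210.81578887]] [[588.01398166  52.39514192]
 [618.26861535 212.99179637]]
```

View pics/t4.png

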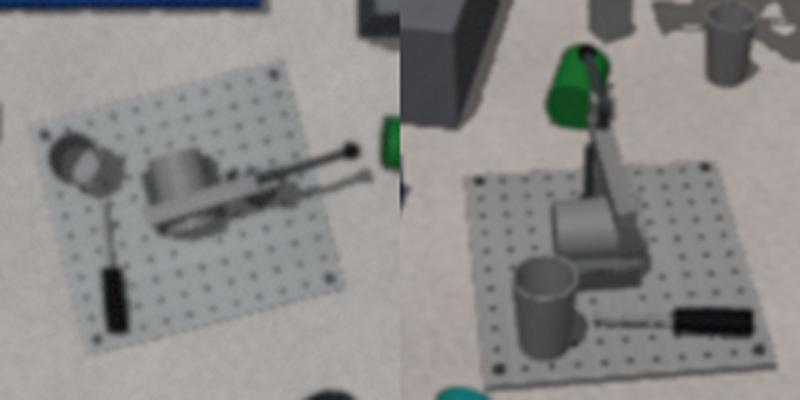

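The strap lies over the cup with its end at (150,213). The lever is level: ball at (351,150) top and (587,52) side, against predictions of (349,154) and (588,52). The cup and bystanders are in place and the arm is clear. A quick numeric check of the angles before handing in.

```bash
python3 - <<'E'
from h import *
k=400/140;p=np.load("p.npy")
mt=np.array([351.5,150.5])/k-.5+[230,145];ms=np.array([187.5,52.5])/k-.5+[210,145]
X=least_squares(lambda X:np.r_[proj("top",[X])[0]-mt,proj("side",[X])[0]-ms],[.6,-.2,.15]).x
print(X.round(4))
# strap end from edge midpoint, at known height
for a in (1.15,1.2,1.25,1.31,1.35):
    print(a,((proj("top",w(p,[[*(piv+sd(a)*.132),.1155],[*(piv-sd(a)*.09),.142]]))-[230,145])*k).round(0).tolist())
E
```

```text
[ 0.6169 -0.2028  0.1426]
1.15 [[147.0, 230.0], [344.0, 141.0]]
1.2 [[144.0, 224.0], [346.0, 145.0]]
1.25 [[142.0, 218.0], [347.0, 149.0]]
1.31 [[140.0, 211.0], [349.0, 154.0]]
1.35 [[139.0, 206.0], [350.0, 157.0]]
```

The angle estimates scatter between 1.26 and 1.31 and the limit is 1.23, so I'll check with an overlay.

```bash
python3 - <<'E'
from h import *
im=np.mean([cams.camera("top").astype(float) for _ in range(4)],0).astype(np.uint8)
x0,y0,k=265,185,8
c=cv2.resize(cv2.cvtColor(im,cv2.COLOR_RGB2BGR)[y0:y0+50,x0:x0+95],None,fx=k,fy=k,interpolation=cv2.INTER_CUBIC)
p=np.load("p.npy")
for a,col in((1.31,(0,255,0)),(1.23,(0,0,255))):
    d=sd(a);n=np.array([-d[1],d[0]])*.01
    Q=[[*(piv+d*r+s*n),.1155] for r,s in((-.023,1),(.132,1),(.132,-1),(-.023,-1))]
    q=((proj("top",w(p,Q))-[x0,y0]+.5)*k).astype(int);cv2.polylines(c,[q],True,col,1)
    q=((proj("top",w(p,[[*(piv),.142],[*(piv-d*.09),.142]]))-[x0,y0]+.5)*k).astype(int);cv2.polylines(c,[q],False,col,1)
q=((proj("top",w(p,[[.016,-.056,.115]]))-[x0,y0]+.5)*k).astype(int)[0];cv2.circle(c,tuple(map(int,q)),13,(255,0,0),1)
cv2.imwrite("pics/ov.png",c)
E
```

```text
(no output)
```

View pics/ov.png

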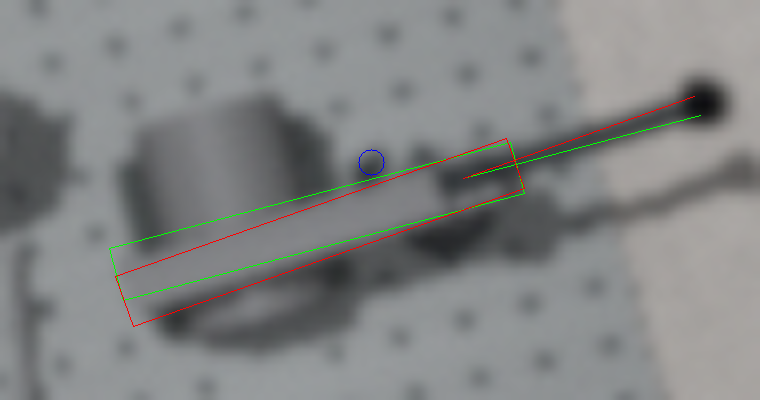

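In the overlay the strap edges run about midway between 1.31 (green) and 1.23 (red), so roughly 1.27 rad. Pressing the lever turned it back slightly. I'll nudge it gently against its stop from the same side for margin.

```bash
python3 -m crank '[[-4.9,-1.1,0,0,0,0,1],[-4.9,-1.1,0,0,0,0,1],[-4.9,-1.1,0,0,0,0,1],[-4.9,-1.1,0,0,0,0,1],[-4.9,-1.1,0,0,0,0,1]]' >/dev/null; python3 -m crank '[[-4.9,-1.1,0,0,0,0,1],[-4.9,-1.1,0,0,0,0,1],[-4.9,-1.2,0,0,0,0,1],[0,0,0,0,0,0,1],[0,0,0,0,0,0,1]]' | egrep 'pos|ft_f'; python3 -m crank '[[0,0,5.4,0,0,0,1],[0,0,5.4,0,0,0,1],[0,0,5.4,0,0,0,1],[0,0,0,0,0,0,1],[0,0,0,0,0,0,1]]'| egrep 'pos|ft_f'
```

```text
position: [0.495, -0.0309, 0.3356]
ft_force: [-0.1, 0.2, 0.9]
position: [0.4961, -0.032, 0.1745]
ft_force: [0.5, -0.1, 0.8]
```

```bash
python3 -m crank '[[0,-2,0.3,0,0,0,1],[0,-1.8,0,0,0,0,1],[0,0,0,0,0,0,1]]'| egrep 'pos|ft_f'; for i in 1 2 3; do python3 -m crank '[[0,-0.15,0,0,0,0,1],[0,0,0,0,0,0,1]]' | egrep 'pos|ft_f'; done
```

```text
position: [0.5342, -0.0213, 0.1734]
ft_force: [-0.6, -0.6, -0.5]
position: [0.5325, -0.0204, 0.171]
ft_force: [0.5, 0.4, -0.8]
position: [0.5343, -0.0199, 0.1702]
ft_force: [-1.0, -0.1, -0.0]
position: [0.5359, -0.0194, 0.1701]
ft_force: [-0.3, 0.3, -0.2]
```

```bash
for i in 1 2 3 4; do python3 -m crank '[[0,-0.15,0,0,0,0,1],[0,0,0,0,0,0,1]]' | egrep 'pos|ft_f'; done
```

```text
position: [0.5369, -0.019, 0.1701]
ft_force: [-0.2, 0.2, 0.9]
position: [0.5376, -0.0188, 0.1701]
ft_force: [-4.0, -2.7, 1.8]
position: [0.539, -0.0183, 0.1701]
ft_force: [-4.5, -1.1, 1.9]
position: [0.5403, -0.0178, 0.1701]
ft_force: [-4.4, -2.6, 2.1]
```

```bash
for i in 1 2 3; do python3 -m crank '[[0,-0.1,0,0,0,0,1],[0,0,0,0,0,0,1]]' | egrep 'pos|ft_f'; done
```

```text
position: [0.541, -0.0175, 0.1701]
ft_force: [-4.7, -1.4, 3.8]
position: [0.5419, -0.0172, 0.1701]
ft_force: [-4.7, -2.7, 3.2]
position: [0.5422, -0.0171, 0.1701]
ft_force: [-6.9, -3.6, 5.4]
```

The strap is back at its stop: the finger is at the same x (0.542) as the first time and the force is rising. Backing off and moving clear.

```bash
python3 -m crank '[[0,1.5,0,0,0,0,1],[0,2,0,0,0,0,1],[0,1,-3,0,0,0,1],[0,0,-6,0,0,0,1],[0,0,-6,0,0,0,1]]'| egrep 'pos|ft_f'; python3 -m crank '[[4.9,1.1,0,0,0,0,1],[4.9,1.1,0,0,0,0,1],[4.9,1.1,0,0,0,0,1],[4.9,1.1,0,0,0,0,1],[4.9,1.1,0,0,0,0,1]]' >/dev/null; python3 -m crank '[[4.9,1.1,0,0,0,0,1],[4.9,1.1,0,0,0,0,1],[4.9,0,0,0,0,0,1],[0,0,0,0,0,0,1],[0,0,0,0,0,0,1]]'| egrep 'time|pos|ft_f'
python3 - <<'E'
from h import *
a=cv2.cvtColor(cams.camera("top"),cv2.COLOR_RGB2BGR)[145:285,230:370]
b=cv2.cvtColor(cams.camera("side"),cv2.COLOR_RGB2BGR)[145:285,210:350]
cv2.imwrite("pics/t5.png",cv2.resize(np.hstack([a,b]),(800,400),interpolation=cv2.INTER_CUBIC))
E
```

```text
position: [0.5011, -0.0292, 0.3217]
ft_force: [0.0, -0.9, -0.4]
time: 18.48
position: [0.5318, -0.4269, 0.3197]
ft_force: [-0.5, 0.0, 0.2]
```

View pics/t5.png

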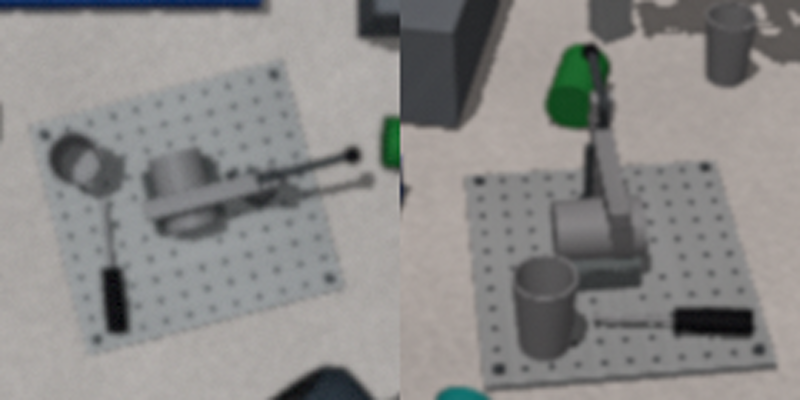

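The strap is at its stop, the ball is at (352,154) top, which matches the prediction for 1.31 rad, and the lever is level. The cup is in its nest and nothing else has moved.

```bash
python3 -c "
from rig import ticket
print(ticket.hand_in())"
```

```text
the job is handed in; nothing more can be done
None
```

The job is handed in, with no verdict shown: the strap is against its stop over the cup, the lever is fully down, the cup looks unmoved in its nest in the last pictures, and the arm is clear; the pad's force on the cup was not measured.

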